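# Read a board's moisture at the marked spot

### The job

Slide the marked board along the bench until its long edge lies flush against the dark wooden stop rail, without lifting it; then take the moisture meter out of its cradle and hold it upright on the board with its sprung steel foot centred in the drawn ring and the foot's bar lying across the grain (across the board's long side). Press only lightly, so that the foot is pushed in about half of its travel, finish while still holding the meter there in the gripper, and leave the other things on the bench where they are.

Things in the scene. Friction and masses are not known exactly. Their poses are not given: they have to be found in the camera images.
- board: loose marked board, pale wood, 150 (its x, the grain direction) x 100 (y) x 24 mm thick, about 0.25 kg, lying flat. Origin: centre of its underside; z up. Its +y long edge faces the rail. A ring of 48 mm dia with a small cross is drawn on top near the +x end. It starts 15 to 25 cm from its place, turned up to 17 degrees from it
- mark (a point): centre of the drawn ring and cross, on the board's top face, 35 mm from the board's centre along its +x
- edge_near (a point): -x end of the board's +y long edge (at half thickness)
- edge_far (a point): +x end of the board's +y long edge (at half thickness)
- rail: the stop rail, a dark wooden bar fixed to the bench, 260 mm along its x, 32 mm wide, 30 mm high. Origin: at the bench, middle of the foot of its face towards the board; that face looks to its -y and the bar lies on its +y side. The board, when home, has its centre 50 mm from this face on the -y side and its whole edge along the rail
- cradle: black cradle fixed to the bench, base 70 x 84 x 4 mm; two posts, 30 (x) x 14 mm, centred 27 mm to either side of its centre along its y, rise to 56 mm. Origin: centre of its underside. It stands at the left or the right end of the bench
- meter: loose white moisture meter, 0.18 kg, standing upright in the cradle, shoulders on the posts, axes along the cradle's; lift it straight out, it hangs 50 mm below the post tops. Origin: centre of the head's underside, at shoulder level; z up. Head 32 (x) x 66 (y) x 75 mm above the origin, flat sides to grip across the 32 mm; below it a neck 24 x 26 mm, 28 mm long, then the foot
- foot (a point): centre of the underside of the meter's sprung steel foot, a bar 10 mm (meter's x) by 30 mm (meter's y), 50 mm below the meter's origin when the foot is not pressed
- meter_foot (a joint): how far the sprung foot is pushed up into the meter: 0 (free) to 0.012 m (all the way); it takes 0.5 N per mm
- glue: bystander, to be left alone: loose white glue bottle, 60 mm dia, 150 mm high; origin at the centre of its underside
- tape: bystander, to be left alone: loose tape measure, 70 x 36 x 60 mm; origin at the centre of its underside
- jar: bystander, to be left alone: loose glass jar, 60 mm dia, 65 mm high; origin at the centre of its underside
- offcut: bystander, to be left alone: loose wood offcut, 120 x 45 x 30 mm; origin at the centre of its underside
- blank: bystander, to be left alone: loose plain board without a mark, 60 x 200 x 18 mm; origin at the centre of its underside
- sander: bystander, to be left alone: loose cork sanding block, 60 x 100 x 35 mm; origin at the centre of its underside
- square: bystander, to be left alone: loose try square, wooden stock 110 x 22 x 16 mm along its x, steel blade 150 x 30 mm along its +y, starting at x = 40 mm; origin under the centre of the stock
Not all that is in view belongs to the job. What is meant by the cradle is not blue, and is the smaller of those in its own colour.

How it is judged:
By the outcome, as a careful person would: the job done as asked, in the order asked, and still so for the second after the job is handed in, while the arm keeps its last pose, push and grip.
It also fails if it takes over 64 s, if anything falls off the work surface, if the arm or the gripper's body presses on something with over 40 N, if the wrist force passes 120 N, or if a joint passes its speed limit or range.

### The arm

A 6-joint arm with a two-finger parallel gripper is mounted at the origin on the work surface. World frame = base frame: x ahead of the robot, y to its left, z up, the work surface at z = 0. Lengths are in m, angles in degrees, forces in N, time in s.
With the tool pointing down it reaches from about 0.25 to 0.725 m from the base axis. Payload 9.7 kg.
Tool frame: the origin (TCP) lies midway between the tips of the shut fingers; the grasp point (between the pads) lies 19 mm behind it; z points along the fingers, y is the line along which they close (so a half turn about z gives the same grasp; the last joint's range is limited). The gripper opens to 85 mm and grips with 20 to 120 N. Pads are 22 mm wide; open, the fingers measure 114 mm over their backs; the gripper's body (76 mm by 85 mm) begins 54 mm behind the grasp point. The pads swing forward as they close: fully open they stand 13 mm farther back than shut.
Start: joints at [68.526, 4.979, 10.078, 95.1, 0, 90], TCP at [0.201, 0.512, 0.231] pointing down, gripper open.
Joint ranges: [-179.16, 179.16], [-48.56, 103.87], [-65.8, 70.77], [-126.05, 130.52], [-82.76, 87.17], [-180, 180]. Speed limits (degrees/s): [127.2, 127.2, 147.25, 180, 180, 180].

### API

Orientations are given as [roll, pitch, yaw] about the fixed x, y, z axes, in that order (R = Rz(yaw) Ry(pitch) Rx(roll)).
In Python, from workcell import * gives the robot as it stands.
- The arm moves only by the tool servo_tool, never from a script. Its argument "moves" is a list of rows, each a list of 4 numbers: the shift along the world's x, y, z in parts of the range, where 1.0 means 100 cm, then the turn about the world's z in a scale on which 1.0 is 180 degrees. A call has 1 to 20 rows; each row is the pose to reach, as a shift and turn from the pose commanded when the call began; what a row does not reach only later rows make up. A row lasts 1/12 s, in which the tool goes at most 41.7 mm and 7.16 degrees, less where a joint would pass 70% of its speed; a pose out of reach is approached as far as the arm can. No shift or turn number may pass 1 either way. A call with a gripper value outside its range is refused whole. "claw" is the closure, from 0 (fully open) to 1 (shut), set as the call begins (left out, the last holds). The fingers move at their own pace and stop on an object; "force" is the grip in N (left out, the last holds). Time passes only in rows, so rows that repeat a pose let the fingers close. It gives the time, the measured TCP pose, the force, the opening and the grip force at its end, in the units of the state.
- get_obs(): the state, without advancing time (a new reading comes with each control period).
- camera(name): name is "scene" or "top"; returns the picture (480x640x3 uint8, red, green, blue); there is no depth.
- get_calibration(name): a dict with "fx", "fy", "cx", "cy" (pixels), "rvec" (rotation vector, rad) and "tvec" (3), from world to camera coordinates, as OpenCV has them. Camera axes: x right, y down, z forward; pixel columns grow to the right and rows downward; lengths in m; the calibration is good to about 2 mm. A picture is of the moment at which its call begins. get_calibration takes no time and is no camera call.
- job_done(): hands the job in; it is judged then, once.
The state is a dict: "time": time; "q": joint angles; "qd": joint speeds; "joint_efforts": joint torques, N m; "ee_pos": TCP position; "tcp_rot": TCP orientation; "wrist_force": force on the tool from outside, world axes, zero at the start; "torque": the same for the moment, N m; "opening": finger opening in m; "grasp_force": force on a finger pad.
Only numpy, scipy, OpenCV 4.12 (cv2) and the standard library are available. Lean on these libraries where they do the work, as an engineer would, in place of code of your own. Each camera call takes 0.05 s, during which the arm holds its last target. There are 200 camera calls.

## Working session

There is one attempt and no reset: what is moved stays moved. The work goes in short steps, Python scripts to look and compute and a tool call to move; the robot and the scene stay as the last step left them, time stands still between calls to the robot, and variables do not carry over. Pictures are saved under pics/ and viewed, at most 10 in all, crops included, and the job is handed in when it is done.

Besides the shell and the picture viewer there is one more tool, called after ">>>" in YAML: its name, and indented under it one key for each argument. servo_tool: Moves the arm, as the interface text tells. Its arguments: {"type":"object","properties":{"moves":{"type":"array","items":{"type":"array","items":{"type":"number"}}},"claw":{"type":"number"},"force":{"type":"number"}},"required":["moves"]}

```bash
mkdir -p pics; ls; cat > h.py <<'E'
from workcell import *
import numpy as np, cv2
def cal(n):
    c=get_calibration(n);K=np.array([[c['fx'],0,c['cx']],[0,c['fy'],c['cy']],[0,0,1]]);R=cv2.Rodrigues(np.array(c['rvec'],float))[0];return K,R,np.array(c['tvec'],float).reshape(3)
def onplane(n,px,z):
    K,R,t=cal(n);px=np.atleast_2d(np.array(px,float));d=(R.T@np.linalg.inv(K)@np.c_[px,np.ones(len(px))].T).T;o=-R.T@t
    return o+d*((z-o[2])/d[:,2])[:,None]
def proj(n,P):
    K,R,t=cal(n);p=(K@(R@np.atleast_2d(P).T+t[:,None])).T;return p[:,:2]/p[:,2:]
def snap(n,f):
    im=camera(n);cv2.imwrite('pics/'+f,im[:,:,::-1]);return im
E
python3 - <<'E'
from h import *
for n in('top','scene'):
    snap(n,n+'0.png');K,R,t=cal(n);print(n,K[0,0],-R.T@t)
print(get_obs())
E
```

```text
pics
top 528.8953956606331 [0.47464084 0.03331275 1.65590753]
scene 484.78703622281296 [1.52523867 0.25642716 0.73396838]
{'time': 0.1, 'q': array([6.85267180e+01, 5.01003736e+00, 1.00394259e+01, 9.50998362e+01,
       2.83814199e-03, 9.00003949e+01]), 'qd': array([ 0.00281199, -0.09285578,  0.05928181, -0.02692342,  0.07631227,
        0.04383947]), 'joint_efforts': array([-6.51423234e-04, -5.21564984e+01,  4.65653086e+01,  1.61460950e-02,
       -8.07120182e-05,  1.25462930e-05]), 'ee_pos': array([0.20124971, 0.51164022, 0.23063779]), 'tcp_rot': array([-1.79929552e+02, -2.83765433e-03,  1.58526320e+02]), 'wrist_force': array([-0.01794832, -0.71827255, -1.17040426]), 'torque': array([ 0.0241493 , -0.00915954, -0.04098403]), 'grasp_force': 0.0, 'opening': 0.08530780865911566}
```

View pics/top0.png

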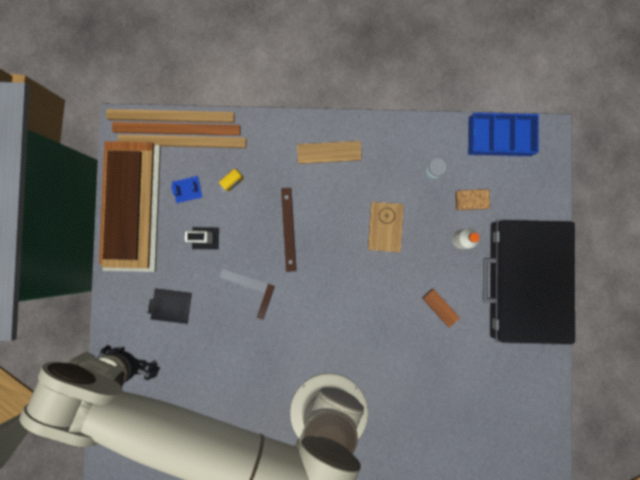

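View pics/scene0.png

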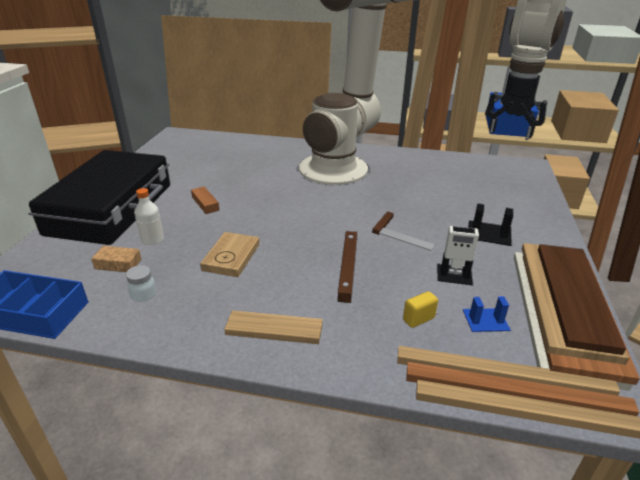

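The top view has +x up and +y to the left: rail at (288,230), board at (387,228) with its ring at (387,215), and meter in the small black cradle at (205,237). The scene view shows the meter's wide face towards the camera, so its y runs along world y. Next I measure.

```bash
python3 - <<'E'
from h import *
im=cv2.imread('pics/top0.png');hsv=cv2.cvtColor(im,cv2.COLOR_BGR2HSV)
def rect(m,box,z,name):
    x0,y0,x1,y1=box;mm=np.zeros_like(m);mm[y0:y1,x0:x1]=m[y0:y1,x0:x1]
    c=max(cv2.findContours(mm,cv2.RETR_EXTERNAL,cv2.CHAIN_APPROX_NONE)[0],key=cv2.contourArea)
    b=cv2.boxPoints(cv2.minAreaRect(c));P=onplane('top',b,z);e=P-np.roll(P,1,0)
    print(name,cv2.contourArea(c),b.round(1).tolist(),P[:,:2].round(4).tolist(),'c',P.mean(0).round(4),'len',np.linalg.norm(e,axis=1).round(4),'ang',np.degrees(np.arctan2(e[:,1],e[:,0])).round(1))
H,S,V=cv2.split(hsv)
wood=((H<30)&(S>70)&(V>100)).astype(np.uint8)
dark=((H<30)|(H>165))&(S>60)&(V<110)
rect(wood,(360,195,412,260),.024,'board')
rect(dark.astype(np.uint8),(270,180,305,280),.03,'rail')
rect((V<60).astype(np.uint8),(180,220,225,255),.004,'cradle')
rect((V>170).astype(np.uint8),(180,225,215,250),.127,'meter')
def crop(im,b,k,f):
    x0,y0,x1,y1=b;cv2.imwrite('pics/'+f,cv2.resize(im[y0:y1,x0:x1],None,fx=k,fy=k,interpolation=cv2.INTER_CUBIC))
a=cv2.resize(im[185:285,270:410],None,fx=5.6,fy=5.6,interpolation=cv2.INTER_CUBIC)
s=cv2.imread('pics/scene0.png')
cv2.imwrite('pics/c1.png',a[:600])
b1=cv2.resize(im[215:260,170:230],(400,300),interpolation=cv2.INTER_CUBIC);b2=cv2.resize(s[195:295,420:520],(400,400),interpolation=cv2.INTER_CUBIC)
cv2.imwrite('pics/c2.png',np.hstack([np.pad(b1,((0,100),(0,0),(0,0))),b2]))
E
```

```text
board 1468.5 [[367.70001220703125, 249.5], [371.0, 201.60000610351562], [403.20001220703125, 203.8000030517578], [399.8999938964844, 251.8000030517578]] [[0.5038, -0.1098], [0.6524, -0.1173], [0.6478, -0.2171], [0.4993, -0.2092]] c [ 0.5758 -0.1633  0.024 ] len [0.0994 0.1488 0.0999 0.1487] ang [ 87.4  -2.9 -92.6 176.9]
rail 658.5 [[281.20001220703125, 188.39999389648438], [290.29998779296875, 187.8000030517578], [295.20001220703125, 269.8999938964844], [286.20001220703125, 270.5]] [[0.6865, 0.1615], [0.6889, 0.1335], [0.4361, 0.1117], [0.4337, 0.1395]] c [0.5613 0.1365 0.03  ] len [0.2537 0.0281 0.2537 0.0279] ang [   5.   -85.2 -175.1   94.8]
cradle 180.0 [[193.0, 228.0], [217.0, 228.0], [217.0, 248.0], [193.0, 248.0]] [[0.5589, 0.4361], [0.5606, 0.361], [0.4981, 0.3589], [0.4964, 0.4339]] c [0.5285 0.3975 0.004 ] len [0.0626 0.0751 0.0626 0.075 ] ang [   2.   -88.7 -178.1   91.3]
meter 11.5 [[185.0, 232.0], [189.0, 232.0], [189.0, 241.0], [185.0, 241.0]] [[0.5405, 0.4288], [0.5408, 0.4173], [0.5147, 0.4163], [0.5144, 0.4279]] c [0.5276 0.4226 0.127 ] len [0.0261 0.0116 0.0261 0.0116] ang [   2.1  -88.7 -178.    91.3]
```

View pics/c1.png

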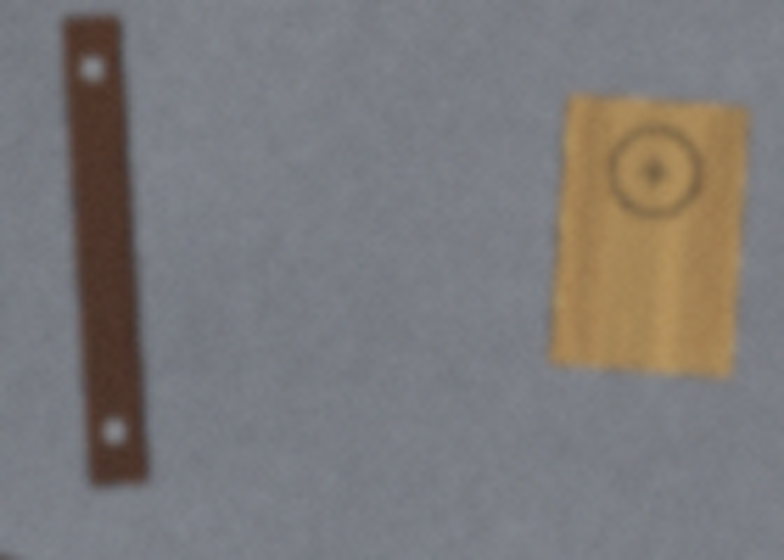

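View pics/c2.png

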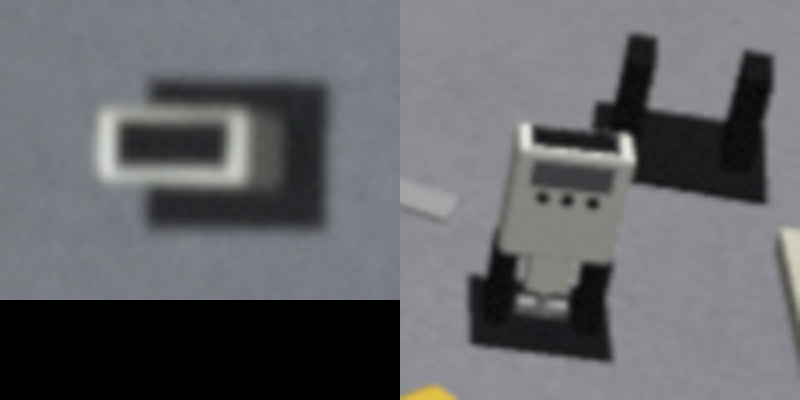

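The crops show the rail's face and the board clearly. The meter's head top is centred near (196,237), the cradle base near (205.6,237.9). First move: over the bench to behind the board's -y edge.

Careful with the scale: shifts go in shares of 100 cm and turns go in shares of 180 degrees. That gives: -76.2 cm is -0.762, 37.2 cm is 0.372, -1.246 rad is -0.3966.

>>> servo_tool:
  moves:
    - [0.372, -0.762, 0, -0.3966]
    - [0.372, -0.762, 0, -0.3966]
    - [0.372, -0.762, 0, -0.3966]
    - [0.372, -0.762, 0, -0.3966]
    - [0.372, -0.762, 0, -0.3966]
    - [0.372, -0.762, 0, -0.3966]
    - [0.372, -0.762, 0, -0.3966]
    - [0.372, -0.762, 0, -0.3966]
    - [0.372, -0.762, 0, -0.3966]
    - [0.372, -0.762, 0, -0.3966]
    - [0.372, -0.762, 0, -0.3966]
    - [0.372, -0.762, 0, -0.3966]
    - [0.372, -0.762, 0, -0.3966]
    - [0.372, -0.762, 0, -0.3966]
    - [0.372, -0.762, 0, -0.3966]
    - [0.372, -0.762, 0, -0.3966]
    - [0.372, -0.762, 0, -0.3966]
    - [0.372, -0.762, 0, -0.3966]
    - [0.372, -0.762, 0, -0.3966]
    - [0.372, -0.762, 0, -0.3966]
  claw: 0

```text
time: 1.77
ee_pos: [0.5672, -0.2392, 0.2308]
tcp_rot: [-180.0, -0.0, 87.1]
wrist_force: [1.0, 0.6, 0.9]
opening: 0.0853
grasp_force: 0.0
```

```bash
python3 - <<'E'
from h import *
# meter, cradle from crop px
print(onplane('top',[[196.0,237.0]],.131),onplane('top',[[205.6,237.9]],.004))
# ring centre
print('mark',onplane('top',[[270+655/5.6,185+172/5.6]],.024))
# rail inner face, top edge from crop corners
print('rail face',onplane('top',[[270+120/5.6,185+17/5.6],[270+147/5.6,185+482/5.6]],.015))
# glue base from scene
print('glue',onplane('scene',[[151,242]],0.0))
E
```

```text
[[0.52661099 0.39553745 0.131     ]] [[0.52881731 0.39559913 0.004     ]]
mark [[ 0.60974133 -0.16749031  0.024     ]]
rail face [[0.69020072 0.13076552 0.015     ]
 [0.43225473 0.10916191 0.015     ]]
glue [[ 0.55700979 -0.39989592  0.        ]]
```

Converted, -23.3 cm is -0.233, -22.7 cm is -0.227.

>>> servo_tool:
  moves:
    - [0, 0, 0, 0]
    - [0, 0, -0.03, 0]
    - [0, 0, -0.06, 0]
    - [0, 0, -0.09, 0]
    - [0, 0, -0.12, 0]
    - [0, 0, -0.15, 0]
    - [0, 0, -0.17, 0]
    - [0, 0, -0.19, 0]
    - [0, 0, -0.21, 0]
    - [0, 0, -0.22, 0]
    - [0, 0, -0.227, 0]
    - [0, 0, -0.233, 0]
    - [0, 0, -0.233, 0]
    - [0, 0, -0.233, 0]

```text
time: 2.93
ee_pos: [0.5672, -0.2372, -0.0011]
tcp_rot: [180.0, 0.0, 87.1]
wrist_force: [-0.1, 0.2, -0.3]
opening: 0.0854
grasp_force: 0.0
```

```bash
python3 - <<'E'
from h import *
t=snap('top','t1.png')[:,:,::-1];s=snap('scene','s1.png')[:,:,::-1]
cv2.imwrite('pics/c3.png',np.hstack([cv2.resize(t[180:280,340:440],(400,400)),cv2.resize(s[190:290,170:270],(400,400))]))
E
```

```text
(no output)
```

View pics/c3.png

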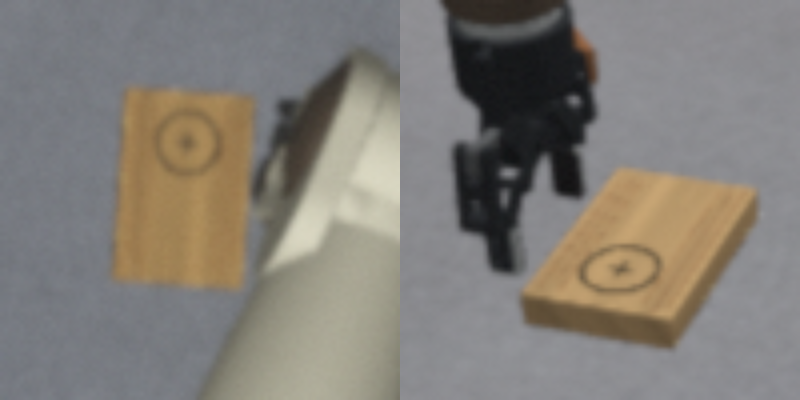

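The crops show the fingers standing low, just off the board's -y edge; the contact is clear. Now I push, turning the board to the rail's heading.

Converted, 20.5 cm is 0.205, 20 cm is 0.2, 0.136 rad is 0.0433.

>>> servo_tool:
  moves:
    - [0.004, 0.005, 0, 0]
    - [0.004, 0.01, 0, 0]
    - [0.004, 0.016, 0, 0.0032]
    - [0.004, 0.024, 0, 0.0064]
    - [0.004, 0.033, 0, 0.0095]
    - [0.004, 0.044, 0, 0.0127]
    - [0.004, 0.056, 0, 0.0159]
    - [0.004, 0.069, 0, 0.0191]
    - [0.004, 0.082, 0, 0.0223]
    - [0.004, 0.095, 0, 0.0255]
    - [0.004, 0.108, 0, 0.0286]
    - [0.004, 0.121, 0, 0.0318]
    - [0.004, 0.134, 0, 0.035]
    - [0.004, 0.147, 0, 0.0382]
    - [0.004, 0.16, 0, 0.0414]
    - [0.004, 0.172, 0, 0.0433]
    - [0.004, 0.183, 0, 0.0433]
    - [0.004, 0.192, 0, 0.0433]
    - [0.004, 0.2, 0, 0.0433]
    - [0.004, 0.205, 0, 0.0433]

```text
time: 4.7
ee_pos: [0.5708, -0.031, -0.0019]
tcp_rot: [-180.0, -0.0, 95.0]
wrist_force: [0.5, -4.3, 3.4]
opening: 0.0853
grasp_force: 2.2
```

```bash
cat > b.py <<'E'
from h import *
import sys
def board(im,f=None):
    hsv=cv2.cvtColor(im,cv2.COLOR_RGB2HSV);H,S,V=cv2.split(hsv)
    m=((H<30)&(H>8)&(S>70)&(V>115)).astype(np.uint8);m[:170]=0;m[:,:250]=0;m[280:]=0;m[:,420:]=0
    m=cv2.morphologyEx(m,cv2.MORPH_OPEN,np.ones((5,5),np.uint8))
    c=max(cv2.findContours(m,cv2.RETR_EXTERNAL,cv2.CHAIN_APPROX_NONE)[0],key=cv2.contourArea)
    b=cv2.boxPoints(cv2.minAreaRect(c));P=onplane('top',b,.024);e=P-np.roll(P,1,0)
    print('board c',P.mean(0).round(4),'len',np.linalg.norm(e,axis=1).round(4),'ang',np.degrees(np.arctan2(e[:,1],e[:,0])).round(1));print(P[:,:2].round(4).tolist())
t=snap('top',sys.argv[1]+'t.png');s=snap('scene',sys.argv[1]+'s.png');board(t)
E
python3 b.py a1
```

```text
board c [0.565  0.0494 0.024 ] len [0.1474 0.0577 0.1474 0.0574] ang [   4.8  -85.3 -175.3   94.7]
[[0.6361, 0.0842], [0.6408, 0.0267], [0.4939, 0.0148], [0.4892, 0.072]]
```

Converted, 4 cm is 0.04, 3.9 cm is 0.039.

>>> servo_tool:
  moves:
    - [0, 0.005, 0, 0]
    - [0, 0.011, 0, 0]
    - [0, 0.018, 0, 0]
    - [0, 0.024, 0, 0]
    - [0, 0.029, 0, 0]
    - [0, 0.033, 0, 0]
    - [0, 0.036, 0, 0]
    - [0, 0.038, 0, 0]
    - [0, 0.039, 0, 0]
    - [0, 0.04, 0, 0]
    - [0, 0.04, 0, 0]

```text
time: 5.72
ee_pos: [0.571, 0.0081, -0.0016]
tcp_rot: [180.0, -0.0, 94.9]
wrist_force: [0.1, -0.2, 0.4]
opening: 0.0853
grasp_force: 0.0
```

Converted, 0.3 cm is 0.003, 0.2 cm is 0.002.

>>> servo_tool:
  moves:
    - [0, 0.001, 0, 0]
    - [0, 0.002, 0, 0]
    - [0, 0.003, 0, 0]
    - [0, 0.003, 0, 0]

```text
time: 6.05
ee_pos: [0.571, 0.011, -0.0016]
tcp_rot: [180.0, 0.0, 94.9]
wrist_force: [-0.1, -1.8, -0.2]
opening: 0.0856
grasp_force: 0.7
```

>>> servo_tool:
  moves:
    - [0, 0.001, 0, 0]
    - [0, 0.002, 0, 0]
    - [0, 0.002, 0, 0]

```text
time: 6.3
ee_pos: [0.5712, 0.0117, -0.0016]
tcp_rot: [180.0, 0.2, 94.9]
wrist_force: [0.7, -9.8, 0.2]
opening: 0.0849
grasp_force: 5.0
```

Converted, 0.1 cm is 0.001, 0.05 cm is 0.0005.

>>> servo_tool:
  moves:
    - [0, 0.0005, 0, 0]
    - [0, 0.001, 0, 0]
    - [0, 0.001, 0, 0]

```text
time: 6.55
ee_pos: [0.5712, 0.0117, -0.0016]
tcp_rot: [180.0, 0.3, 94.9]
wrist_force: [1.1, -15.0, 0.5]
opening: 0.0853
grasp_force: 7.6
```

>>> servo_tool:
  moves:
    - [0, -0.001, 0, 0]
    - [0, -0.003, 0, 0]
    - [0, -0.01, 0, 0]
    - [0, -0.02, 0, 0]
    - [0, -0.03, 0, 0]
    - [0, -0.03, 0.03, 0]
    - [0, -0.03, 0.06, 0]
    - [0, -0.03, 0.09, 0]
    - [0, -0.03, 0.12, 0]
    - [0, -0.03, 0.16, 0]
    - [0, -0.03, 0.2, 0]
    - [0, 0, 0.23, 0]
    - [0, 0.04, 0.23, 0]
    - [0, 0.08, 0.23, 0]
    - [0, 0.12, 0.23, 0]
    - [0, 0.16, 0.23, 0]
    - [-0.01, 0.2, 0.23, 0]
    - [-0.02, 0.24, 0.23, 0]
    - [-0.03, 0.28, 0.23, 0]
    - [-0.04, 0.32, 0.23, 0]

```text
time: 8.22
ee_pos: [0.5306, 0.3351, 0.2283]
tcp_rot: [180.0, -0.0, 94.9]
wrist_force: [0.9, -0.2, 0.1]
opening: 0.0852
grasp_force: 0.0
```

```bash
python3 b.py a2; python3 - <<'E'
import cv2,numpy as np
t=cv2.imread('pics/a2t.png');s=cv2.imread('pics/a2s.png')
cv2.imwrite('pics/c4.png',np.hstack([cv2.resize(t[175:285,265:375],(400,400),interpolation=2),cv2.resize(s[215:305,290:380],(400,400),interpolation=2)]))
E
```

```text
board c [0.5674 0.0717 0.024 ] len [0.1487 0.0991 0.1487 0.0987] ang [   5.3  -84.9 -174.9   95.1]
[[0.637, 0.1278], [0.6459, 0.0291], [0.4978, 0.0158], [0.489, 0.1141]]
```

View pics/c4.png

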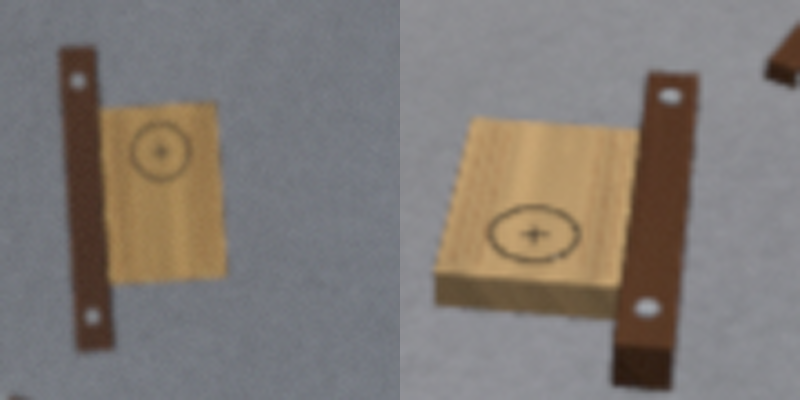

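The board lies flush on the rail in both views; the ring is at (309.0,216.8) in top and (320.1,267.6) in scene. Next: mark and meter poses.

```bash
python3 - <<'E'
from h import *
print('mark top',onplane('top',[[308.7,216.4]],.024),'scene',onplane('scene',[[319.8,267.3]],.024))
a=onplane('scene',[[437.1,280.4],[472.6,284.6]],.002);d=a[1]-a[0];print('front edge',a,np.degrees(np.arctan2(-d[0],d[1])),np.linalg.norm(d))
# head top from scene px: find white-ish region
im=cv2.imread('pics/top0.png');g=cv2.cvtColor(im,cv2.COLOR_BGR2GRAY)
m=np.zeros_like(g);m[225:250,180:214]=(g[225:250,180:214]>140)
c=max(cv2.findContours(m,cv2.RETR_EXTERNAL,cv2.CHAIN_APPROX_NONE)[0],key=cv2.contourArea);r=cv2.minAreaRect(c);P=onplane('top',cv2.boxPoints(r),.131);e=P-np.roll(P,1,0);print(P.mean(0),np.linalg.norm(e,axis=1),np.degrees(np.arctan2(e[:,1],e[:,0])))
print(get_obs()['ee_pos'])
# test: check calibration with predicted head corners in scene for yaw 0
c,s=np.cos(np.radians(1.)),np.sin(np.radians(1.))
for z in(.131,.056):
  Q=[[.5285+x*c-y*s,.3955+x*s+y*c,z] for x,y in((.016,-.033),(.016,.033))]
  print(z,((proj('scene',Q)-[420,195])*4+[400,0]).round(0).tolist())
Q=[[.5285+x*c-y*s,.3955+x*s+y*c,0] for x,y in((.035,-.042),(.035,.042))]
print(((proj('scene',Q)-[420,195])*4+[400,0]).round(0).tolist())
E
```

```text
mark top [[0.60204217 0.07452348 0.024     ]] scene [[0.60150696 0.07417651 0.024     ]]
front edge [[0.56353941 0.35606577 0.002     ]
 [0.56175997 0.43915146 0.002     ]] 1.226917566657878 0.08310474056092161
[0.52799607 0.39847477 0.131     ] [0.03177404 0.0635398  0.03177204 0.0634729 ] [   2.07162268  -88.67976827 -178.04898998   91.32131181]
[0.52936456 0.33834275 0.22741578]
0.131 [[513.0, 147.0], [632.0, 160.0]]
0.056 [[493.0, 253.0], [608.0, 266.0]]
[[465.0, 344.0], [608.0, 362.0]]
```

Converted, 5.9 cm is 0.059, -5 cm is -0.05, -0.063 rad is -0.0201.

>>> servo_tool:
  moves:
    - [0, 0.02, 0, -0.0095]
    - [0, 0.04, -0.01, -0.0201]
    - [0, 0.059, -0.03, -0.0201]
    - [0, 0.059, -0.05, -0.0201]
    - [0, 0.059, -0.05, -0.0201]
    - [0, 0.059, -0.05, -0.0201]

```text
time: 8.82
ee_pos: [0.5309, 0.3918, 0.1775]
tcp_rot: [-179.9, 0.1, 91.3]
wrist_force: [0.1, -0.0, 0.5]
opening: 0.0859
grasp_force: 0.0
```

Converted, -9.7 cm is -0.097, -9.3 cm is -0.093.

>>> servo_tool:
  moves:
    - [-0.001, 0.003, 0, 0]
    - [-0.002, 0.006, -0.01, 0]
    - [-0.002, 0.006, -0.03, 0]
    - [-0.002, 0.006, -0.05, 0]
    - [-0.002, 0.006, -0.07, 0]
    - [-0.002, 0.006, -0.085, 0]
    - [-0.002, 0.006, -0.093, 0]
    - [-0.002, 0.006, -0.097, 0]
    - [-0.002, 0.006, -0.097, 0]
    - [-0.002, 0.006, -0.097, 0]

```text
time: 9.65
ee_pos: [0.5294, 0.3992, 0.0825]
tcp_rot: [179.9, -0.1, 91.3]
wrist_force: [-0.6, -0.4, -0.7]
opening: 0.0856
grasp_force: 0.0
```

>>> servo_tool:
  moves:
    - [0, 0, 0, 0]
    - [0, 0, 0, 0]
    - [0, 0, 0, 0]
    - [0, 0, 0, 0]
    - [0, 0, 0, 0]
    - [0, 0, 0, 0]
    - [0, 0, 0, 0]
    - [0, 0, 0, 0]
    - [0, 0, 0, 0]
    - [0, 0, 0, 0]
    - [0, 0, 0, 0]
    - [0, 0, 0, 0]
  claw: 1
  force: 40

```text
time: 10.65
ee_pos: [0.529, 0.3991, 0.0817]
tcp_rot: [180.0, -0.0, 91.3]
wrist_force: [-0.6, 0.5, 5.1]
opening: 0.0316
grasp_force: 45.0
```

Converted, 10 cm is 0.1, 9 cm is 0.09.

>>> servo_tool:
  moves:
    - [0, 0, 0.004, 0]
    - [0, 0, 0.01, 0]
    - [0, 0, 0.02, 0]
    - [0, 0, 0.03, 0]
    - [0, 0, 0.04, 0]
    - [0, 0, 0.055, 0]
    - [0, 0, 0.07, 0]
    - [0, 0, 0.09, 0]
    - [0, 0, 0.1, 0]
    - [0, 0, 0.1, 0]
    - [0, 0, 0.1, 0]

```text
time: 11.57
ee_pos: [0.5293, 0.3992, 0.1818]
tcp_rot: [179.9, -0.0, 91.3]
wrist_force: [0.3, -0.4, -2.4]
opening: 0.0317
grasp_force: 44.4
```

Converted, -32.4 cm is -0.324, -32 cm is -0.32, 0.064 rad is 0.0204.

>>> servo_tool:
  moves:
    - [0.005, -0.02, 0, 0]
    - [0.01, -0.05, 0, 0]
    - [0.02, -0.08, 0, 0.0064]
    - [0.03, -0.11, 0, 0.0095]
    - [0.04, -0.14, 0, 0.0127]
    - [0.05, -0.17, 0, 0.0204]
    - [0.06, -0.2, 0, 0.0204]
    - [0.07, -0.23, 0, 0.0204]
    - [0.073, -0.26, 0, 0.0204]
    - [0.073, -0.285, 0, 0.0204]
    - [0.073, -0.305, 0, 0.0204]
    - [0.073, -0.32, 0, 0.0204]
    - [0.073, -0.324, 0, 0.0204]
    - [0.073, -0.324, 0, 0.0204]
    - [0.073, -0.324, -0.02, 0.0204]
    - [0.073, -0.324, -0.04, 0.0204]
    - [0.073, -0.324, -0.055, 0.0204]
    - [0.073, -0.324, -0.055, 0.0204]
    - [0.073, -0.324, -0.055, 0.0204]
    - [0.073, -0.324, -0.055, 0.0204]

```text
time: 13.23
ee_pos: [0.6022, 0.0758, 0.1272]
tcp_rot: [179.9, -0.0, 95.0]
wrist_force: [0.2, 0.8, -1.2]
opening: 0.0317
grasp_force: 44.3
```

```bash
python3 - <<'E'
from h import *
o=get_obs();print(o['ee_pos'],o['tcp_rot'],o['wrist_force'],o['opening'],o['grasp_force'])
t=snap('top','t5.png')[:,:,::-1];s=snap('scene','s5.png')[:,:,::-1]
cv2.imwrite('pics/c5.png',np.hstack([cv2.resize(t[175:275,265:365],(300,300),interpolation=2),cv2.resize(s[190:290,270:370],(500,500),interpolation=2)[:300*0+500] [100:400]]) if 0 else cv2.resize(s[180:280,265:385],(720,600),interpolation=2))
E
```

```text
[0.60221423 0.07576281 0.12723338] [ 1.79947244e+02 -8.97228973e-03  9.50352584e+01] [ 0.18690271  0.78608055 -1.2363463 ] 0.03165478350298533 44.27946388721466
```

View pics/c5.png

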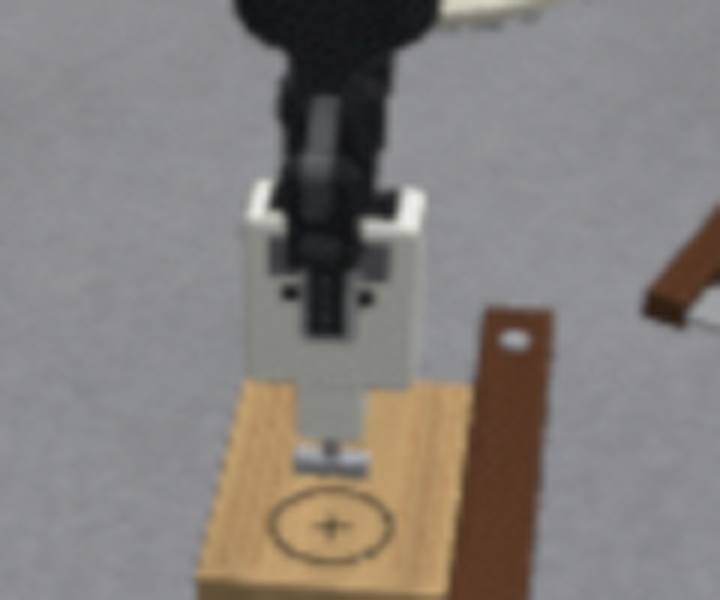

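The meter hangs upright over the board; the foot's front lower edge runs (296,471)-(368,477) in the crop, slightly behind and above the ring's cross at (332,525).

```bash
python3 - <<'E'
from h import *
f=lambda q:(np.array(q)+.5)/6-.5+[265,180]
print('foot front edge',onplane('scene',f([[296,471],[332,474],[368,477]]),.0515))
print('cross',onplane('scene',f([[332,525]]),.024))
a=onplane('scene',f([[243,382],[327.5,385.5],[412,389]]),.1015);print('head front',a)
# expected px in crop if meter at tcp xy
for y in(.0735,.0745,.0755):
  c,s=np.cos(np.radians(5)),np.sin(np.radians(5))
  print(y,((proj('scene',[[.6022+.005*c-v*s,y+.005*s+v*c,.0515] for v in(-.015,.015)])-[265,180]+.5)*6-.5).round(1).tolist())
E
```

```text
foot front edge [[0.60441009 0.06010104 0.0515    ]
 [0.60332084 0.0745601  0.0515    ]
 [0.60223461 0.08897909 0.0515    ]]
cross [[0.60059056 0.07427814 0.024     ]]
head front [[0.6189411  0.04210148 0.1015    ]
 [0.61427296 0.07452412 0.1015    ]
 [0.60961982 0.10684254 0.1015    ]]
0.0735 [[291.1, 476.5], [366.0, 482.2]]
0.0745 [[293.6, 476.8], [368.5, 482.6]]
0.0755 [[296.0, 477.2], [370.9, 482.9]]
```

Converted, -2.4 cm is -0.024, -2.2 cm is -0.022.

>>> servo_tool:
  moves:
    - [0.001, 0, -0.005, 0]
    - [0.0015, 0, -0.012, 0]
    - [0.0015, 0, -0.018, 0]
    - [0.0015, 0, -0.022, 0]
    - [0.0015, 0, -0.024, 0]
    - [0.0015, 0, -0.024, 0]
    - [0.0015, 0, -0.024, 0]

```text
time: 13.92
ee_pos: [0.6033, 0.0749, 0.1022]
tcp_rot: [-180.0, -0.0, 95.0]
wrist_force: [0.5, -0.1, -1.8]
opening: 0.0317
grasp_force: 44.3
```

```bash
python3 - <<'E'
from h import *
o=get_obs();print(o['ee_pos'],o['tcp_rot'],o['wrist_force'])
s=snap('scene','s6.png')[:,:,::-1];t=snap('top','t6.png')[:,:,::-1]
cv2.imwrite('pics/c6.png',np.hstack([cv2.resize(s[230:290,290:350],(600,600),interpolation=2),np.pad(cv2.resize(t[195:240,285:330],(200,200),interpolation=2),((0,400),(0,0),(0,0)))]))
E
```

```text
[0.60334781 0.07490298 0.10219366] [-1.79985396e+02 -5.18298624e-04  9.49803590e+01] [ 0.54979717 -0.13630212 -1.81514096]
```

View pics/c6.png

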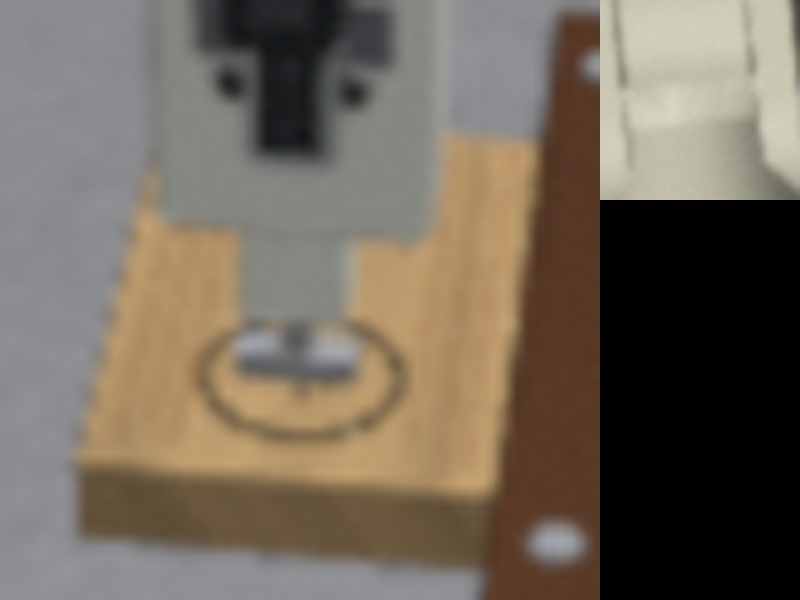

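The foot's front lower edge is at (235,375)-(355,381) in the crop; the ring spans 200-405 across with its centre near (302,377).

```bash
python3 - <<'E'
from h import *
f=lambda q:(np.array(q)+.5)/10-.5+[290,230]
c=onplane('scene',f([[302.3,377.5]]),.024)[0];print('cross',c)
e=onplane('scene',f([[235,375],[355,381]]),.0265);m=e.mean(0);print(e,m)
y=np.radians(5);print('foot',m-[.005*np.cos(y),.005*np.sin(y),0],'d',c-(m-[.005*np.cos(y),.005*np.sin(y),0]))
h=onplane('scene',f([[158,220],[437,240]]),.0765).mean(0);print('head',h-[.016*np.cos(y),.016*np.sin(y),0])
E
```

```text
cross [0.60151738 0.07412906 0.024     ]
[[0.60728101 0.05864771 0.0265    ]
 [0.6034129  0.08750086 0.0265    ]] [0.60534696 0.07307429 0.0265    ]
foot [0.60036598 0.07263851 0.0265    ] d [ 0.00115139  0.00149055 -0.0025    ]
head [0.59787568 0.07349088 0.0765    ]
```

Converted, -0.2 cm is -0.002, -0.1 cm is -0.001.

>>> servo_tool:
  moves:
    - [0.001, 0.001, 0, 0]
    - [0.001, 0.001, 0, 0]
    - [0.001, 0.001, -0.001, 0]
    - [0.001, 0.001, -0.002, 0]
    - [0.001, 0.001, -0.002, 0]
    - [0.001, 0.001, -0.002, 0]

```text
time: 14.52
ee_pos: [0.6044, 0.0759, 0.1002]
tcp_rot: [-180.0, 0.0, 95.0]
wrist_force: [0.9, -0.6, -0.8]
opening: 0.0316
grasp_force: 44.3
```

>>> servo_tool:
  moves:
    - [0, 0, -0.001, 0]
    - [0, 0, -0.002, 0]
    - [0, 0, -0.003, 0]
    - [0, 0, -0.004, 0]
    - [0, 0, -0.004, 0]
    - [0, 0, -0.004, 0]
    - [0, 0, -0.004, 0]

```text
time: 15.1
ee_pos: [0.6045, 0.076, 0.0965]
tcp_rot: [180.0, -0.0, 95.0]
wrist_force: [-0.3, -0.7, 0.9]
opening: 0.0318
grasp_force: 44.6
```

```bash
python3 - <<'E'
from h import *
for i in range(8):
    camera('scene') if i<7 else snap('scene','s7.png');o=get_obs();print(o['ee_pos'].round(4),o['wrist_force'].round(2))
s=cv2.imread('pics/s7.png');cv2.imwrite('pics/c7.png',cv2.resize(s[230:290,290:350],(600,600),interpolation=2))
E
```

```text
[0.6045 0.0759 0.0964] [-0.29 -0.05 -0.48]
[0.6045 0.0759 0.0964] [ 0.01 -0.6  -0.57]
[0.6045 0.076  0.0964] [ 0.2  -0.05 -0.09]
[0.6045 0.076  0.0963] [-0.62  0.12  0.11]
[0.6045 0.076  0.0963] [ 0.15 -0.09  0.23]
[0.6045 0.076  0.0963] [-0.71 -0.7   0.  ]
[0.6045 0.076  0.0963] [-0.3  -0.75 -0.4 ]
[0.6045 0.0759 0.0963] [1.02 0.01 0.39]
```

View pics/c7.png

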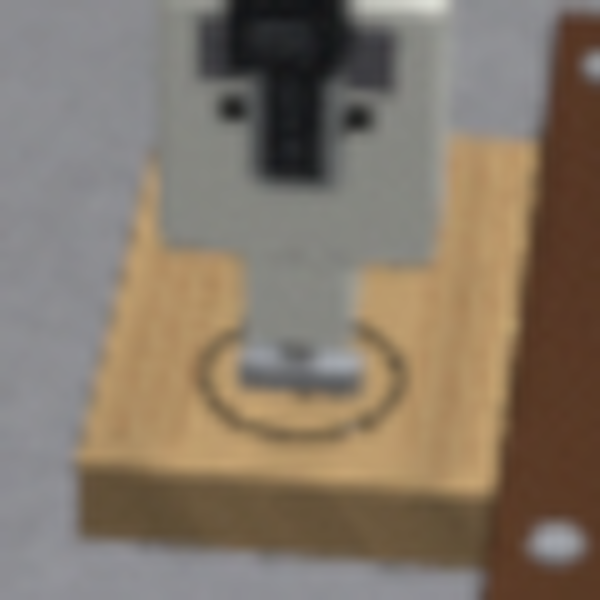

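The foot is now pressed on the board inside the ring, front edge (240,389)-(360,394) in the crop. Force and height both say about 3.4 mm pressed.

```bash
python3 - <<'E'
from h import *
f=lambda q:(np.array(q)+.5)/10-.5+[290,230]
im=cv2.imread('pics/a2s.png')
# precise ring centre (before covering): dark pixels on board
g=cv2.cvtColor(im,cv2.COLOR_BGR2GRAY)[250:286,305:336].astype(np.uint8)
bh=cv2.morphologyEx(g,cv2.MORPH_BLACKHAT,np.ones((7,7),np.uint8));m=(bh>25).astype(np.uint8)
c=max(cv2.findContours(m,cv2.RETR_EXTERNAL,cv2.CHAIN_APPROX_NONE)[0],key=lambda c:cv2.boundingRect(c)[2])
P=onplane('scene',c[:,0,:]+[305,250.],.024)[:,:2].astype(np.float32);(x,y),r=cv2.minEnclosingCircle(P);print('ring',x,y,r)
e=onplane('scene',f([[240,389],[360,394]]),.024);mm=e.mean(0);y=np.radians(5);print('foot',mm-[.005*np.cos(y),.005*np.sin(y),0],np.degrees(np.arctan2(-(e[1]-e[0])[0],(e[1]-e[0])[1])))
E
```

```text
ring 0.6012378931045532 0.07372971624135971 0.027010561898350716
foot [0.6021603  0.07426851 0.024     ] 8.437753787598538
```

```bash
python3 - <<'E'
from h import *
f=lambda q:(np.array(q)+.5)/10-.5+[290,230]
for n,q,z in(('board end top',[[80,462],[495,494]],.024),('board end bottom',[[80,537],[482,567]],0),('head bottom',[[160,246],[437,266]],.0706)):
    e=onplane('scene',f(q),z);d=e[1]-e[0];print(n,np.degrees(np.arctan2(-d[0],d[1])),np.linalg.norm(d))
E
```

```text
board end top 5.2730188238314035 0.0986320091035474
board end bottom 5.629684630273379 0.09674199842110999
head bottom 5.312153101153772 0.06550399629309811
```

Converted, 0.6 cm is 0.006, 0.4 cm is 0.004.

>>> servo_tool:
  moves:
    - [0, 0, 0.003, 0]
    - [0, 0, 0.006, 0]
    - [-0.001, -0.0005, 0.006, 0]
    - [-0.001, -0.0005, 0.006, 0]
    - [-0.001, -0.0005, 0.004, 0]
    - [-0.001, -0.0005, 0.002, 0]
    - [-0.001, -0.0005, 0, 0]
    - [-0.001, -0.0005, -0.0015, 0]
    - [-0.001, -0.0005, -0.0025, 0]
    - [-0.001, -0.0005, -0.0025, 0]
    - [-0.001, -0.0005, -0.0025, 0]
    - [-0.001, -0.0005, -0.0025, 0]

```text
time: 16.5
ee_pos: [0.6034, 0.0754, 0.094]
tcp_rot: [180.0, 0.0, 95.0]
wrist_force: [-0.4, 0.2, 1.5]
opening: 0.0311
grasp_force: 44.7
```

```bash
python3 - <<'E'
from h import *
F=[]
for i in range(16):
    camera('scene');o=get_obs();F.append(np.r_[o['wrist_force'],o['ee_pos'],o['tcp_rot'][2]])
print(np.mean(F,0).round(4),np.std(F,0).round(3)[:3])
E
```

```text
[-3.48800e-01 -9.78000e-02  1.41880e+00  6.03400e-01  7.55000e-02
  9.38000e-02  9.49852e+01] [0.527 0.606 0.684]
```

```bash
python3 - <<'E'
from h import *
s=snap('scene','s8.png')[:,:,::-1];cv2.imwrite('pics/c8.png',cv2.resize(s[225:300,285:360],(600,600),interpolation=2))
E
```

```text
(no output)
```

View pics/c8.png

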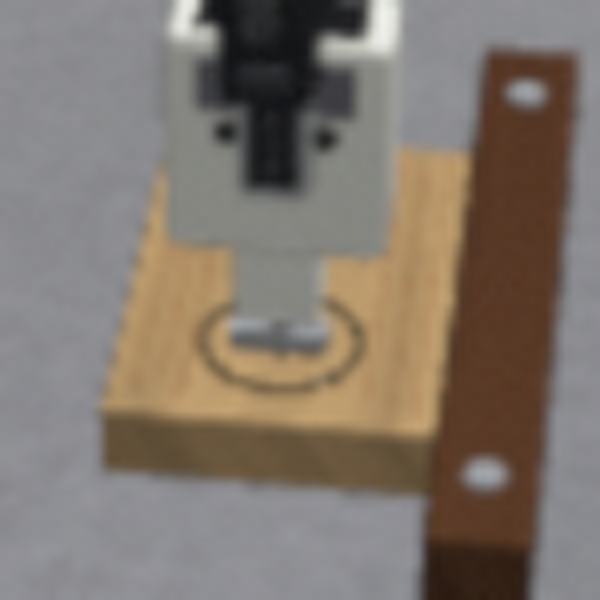

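The board is still flush with the rail. The foot, at about (280,338) in the crop, is centred in the ring (centre near (281,340)) and lies across the grain. I'm handing the job in.

```bash
python3 -c "
from workcell import *
print(job_done())"
```

```text
the job is handed in; nothing more can be done
None
```

The job is handed in: the board is flush against the rail, and the gripper holds the meter upright with its foot within about 1 mm of the ring's centre by camera, across the grain and pressed in about 6 mm of 12 mm; the other things on the bench were not touched by any move, though I did not re-measure their positions.

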